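# Heft two loudspeaker drivers and hold the one with the full magnet in the lamp light

### The job

Two look-alike loudspeaker drivers lie face down in the blue tray, and only the heavier one has a full magnet. Lift the left one clear of the tray to feel its weight and set it gently back in its place, then do the same with the right one; the lighter must end up back in its own compartment and the heavier is to be held, magnet up, in the lamp's beam 20 cm straight out from the middle of the shade's mouth, ready for me to solder. Finish while holding it there, still and by the gripper alone, drop neither, and leave the other things on the bench where they are.

Things in the scene. Friction and masses are not known exactly. Their poses are not given: they have to be found in the camera images.
- driver_a_can (a point): One 3-inch loudspeaker driver lying face down, 60 mm high: black flange 84 mm across, 4 mm thick; basket narrowing to 49 mm; on top a metal can 54 mm in diameter, 34 mm high, to grip. Point: the can's centre, 43 mm above the underside; z up its axis. 0.18 to 0.53 kg; the two look the same, differ by 90 g or more, and may start in either compartment.
- driver_b_can (a point): The other 3-inch loudspeaker driver lying face down, 60 mm high: black flange 84 mm across, 4 mm thick; basket narrowing to 49 mm; on top a metal can 54 mm in diameter, 34 mm high, to grip. Point: the can's centre, 43 mm above the underside; z up its axis. 0.18 to 0.53 kg; the two look the same, differ by 90 g or more, and may start in either compartment.
- tray: fixed blue plastic tray 124 mm (its x) by 236 mm (its y) by 16 mm high, walls and floor 4 mm thick, with one wall across the middle that makes two equal compartments side by side, each 116 by 112 mm inside. Origin at the centre of its underside, on the bench; its y axis points to the robot's left.
- left_place (a point): centre of the inner floor of the tray's left compartment (on the robot's left, tray +y), 4 mm above the bench, 58 mm from the tray's centre. A driver standing there starts within 4 mm of the middle; its can's centre is then 43 mm above this point.
- right_place (a point): the same for the right compartment (on the robot's right, tray -y).
- lamp: fixed desk lamp: round black foot 150 mm across, black stem, silver conical shade 112 mm across at its mouth, on the left of the bench. Origin at the centre of the foot's underside on the bench. The beam leaves along the lamp's own -y, 30 degrees below level.
- lamp_mouth (a point): centre of the shade's mouth, 100 mm from the foot's centre along the lamp's own -y, 300 mm above the bench.
- lamp_spot (a point): the point where the centre of the driver's can is to be held: on the lamp's beam, 200 mm straight out from the centre of the mouth; 273 mm from the foot's centre along the lamp's own -y and 200 mm above the bench.
- screwdriver_grip (a point): orange-handled screwdriver 190 mm long lying in front of the tray; leave alone.
- solder_reel: yellow reel of solder 56 mm across, 40 mm high, standing beyond the tray; origin under its centre; leave alone.
- flux_tin: flat brass-coloured tin 51 mm across, 19 mm high, beyond the tray; origin under its centre; leave alone.
- solder_gun: red pistol-shaped soldering gun lying on its side, 250 by 160 mm, 46 mm high; origin under its body's centre; leave alone.
- capacitor: dark blue electrolytic capacitor with an aluminium top, standing upright, 30 mm across, 40 mm high; origin under its centre; leave alone.
- loupe: black hand lens lying flat, glass 62 mm across, 160 mm long overall, 13 mm high; origin under the glass; leave alone.
Not all that is in view belongs to the job. Leave any brown or orange look-alike of the part that bears driver_b_can alone.

How it is judged:
On the way, in this order (a step that is already met when the one before it is completed fails the run):
1. the driver from the left compartment is lifted clear of the tray in the gripper while the other rests in the right compartment ((((height (world z) of driver_a_can above 0.068 m and contact force between driver_a and the fingers above 0.5 N) and (y of driver_b_can in the frame of tray between -0.078 and -0.038 m and x of driver_b_can in the frame of tray between -0.02 and 0.02 m and z of driver_b_can in the frame of tray below 0.051 m and angle between driver_b_can's own z axis and vertical below 0.1 rad)) or ((height (world z) of driver_b_can above 0.068 m and contact force between driver_b and the fingers above 0.5 N) and (y of driver_a_can in the frame of tray between -0.078 and -0.038 m and x of driver_a_can in the frame of tray between -0.02 and 0.02 m and z of driver_a_can in the frame of tray below 0.051 m and angle between driver_a_can's own z axis and vertical below 0.1 rad)))), for 0.3 s.
2. the driver from the right compartment is lifted clear of the tray in the gripper while the other rests back in the left compartment ((((height (world z) of driver_a_can above 0.068 m and contact force between driver_a and the fingers above 0.5 N) and (y of driver_b_can in the frame of tray between 0.038 and 0.078 m and x of driver_b_can in the frame of tray between -0.02 and 0.02 m and z of driver_b_can in the frame of tray below 0.051 m and angle between driver_b_can's own z axis and vertical below 0.1 rad)) or ((height (world z) of driver_b_can above 0.068 m and contact force between driver_b and the fingers above 0.5 N) and (y of driver_a_can in the frame of tray between 0.038 and 0.078 m and x of driver_a_can in the frame of tray between -0.02 and 0.02 m and z of driver_a_can in the frame of tray below 0.051 m and angle between driver_a_can's own z axis and vertical below 0.1 rad)))), for 0.3 s.
At the end, for the whole second after the job is handed in: The heavier driver is held still in the fingers alone, upright within 0.3 rad, its can's centre within 40 mm of the lamp's spot; the lighter (the one that presses on the tray with under 3 N) stands released, flat and at rest within 20 mm of the middle of its own compartment (((distance between driver_a_can and lamp_spot below 0.04 m and angle between driver_a_can's own z axis and vertical below 0.3 rad and height (world z) of driver_a_can above 0.15 m and contact force between driver_a and the fingers above 1 N and contact force between driver_a and lamp below 0.1 N and linear speed of driver_a below 0.03 m/s and ((y of driver_b_can in the frame of tray between 0.038 and 0.078 m and x of driver_b_can in the frame of tray between -0.02 and 0.02 m and z of driver_b_can in the frame of tray below 0.051 m and angle between driver_b_can's own z axis and vertical below 0.1 rad) or (y of driver_b_can in the frame of tray between -0.078 and -0.038 m and x of driver_b_can in the frame of tray between -0.02 and 0.02 m and z of driver_b_can in the frame of tray below 0.051 m and angle between driver_b_can's own z axis and vertical below 0.1 rad)) and distance of driver_b_can from where it was at the start of the episode below 0.035 m and linear speed of driver_b below 0.02 m/s and contact force between driver_b and tray between 1 and 3.05 N and contact force between driver_b and the arm below 0.1 N and contact force between driver_b and the fingers below 0.1 N) or (distance between driver_b_can and lamp_spot below 0.04 m and angle between driver_b_can's own z axis and vertical below 0.3 rad and height (world z) of driver_b_can above 0.15 m and contact force between driver_b and the fingers above 1 N and contact force between driver_b and lamp below 0.1 N and linear speed of driver_b below 0.03 m/s and ((y of driver_a_can in the frame of tray between 0.038 and 0.078 m and x of driver_a_can in the frame of tray between -0.02 and 0.02 m and z of driver_a_can in the frame of tray below 0.051 m and angle between driver_a_can's own z axis and vertical below 0.1 rad) or (y of driver_a_can in the frame of tray between -0.078 and -0.038 m and x of driver_a_can in the frame of tray between -0.02 and 0.02 m and z of driver_a_can in the frame of tray below 0.051 m and angle between driver_a_can's own z axis and vertical below 0.1 rad)) and distance of driver_a_can from where it was at the start of the episode below 0.035 m and linear speed of driver_a below 0.02 m/s and contact force between driver_a and tray between 1 and 3.05 N and contact force between driver_a and the arm below 0.1 N and contact force between driver_a and the fingers below 0.1 N))); the arm keeps its last pose, push and grip.
It fails at once if a driver is let fall (faster than 0.5 m/s while out of the fingers) ((linear speed of driver_a above 0.5 m/s and contact force between driver_a and the fingers below 0.05 N) or (linear speed of driver_b above 0.5 m/s and contact force between driver_b and the fingers below 0.05 N)).
It fails at once if another thing on the bench (screwdriver, reel, tin, gun, capacitor, hand lens) is moved by more than 30 mm (distance of any of screwdriver_grip, solder_reel, flux_tin, solder_gun, capacitor, loupe from where it was at the start of the episode above 0.03 m).
It also fails if it takes over 64 s, if anything falls off the work surface, if the arm or the gripper's body presses on something with over 40 N, if the wrist force passes 120 N, or if a joint passes its speed limit or range.

### The arm

A 7-joint arm with a two-finger parallel gripper is mounted at the origin on the work surface. World frame = base frame: x ahead of the robot, y to its left, z up, the work surface at z = 0. Lengths are in m, angles in rad, forces in N, time in s.
With the tool pointing down it reaches from about 0.35 to 0.9 m from the base axis. Payload 8.1 kg.
Tool frame: the origin (TCP) lies between the finger pads; the fingertips stand 17 mm ahead of it and the grasp point (between the pads) lies 2 mm behind it; z points along the fingers, y is the line along which they close (so a half turn about z gives the same grasp; the last joint's range is limited). The gripper opens to 92 mm and grips with 3 to 60 N. Pads are 19 mm wide; open, the fingers measure 130 mm over their backs; the gripper's body (75 mm by 190 mm) begins 47 mm behind the grasp point.
Start: joints at [1.103, 0.434, 0.025, 1.573, -0.012, 1.134, -0.075], TCP at [0.223, -0.584, 0.244] pointing down, gripper open.
Joint ranges: [-2.62, 2.62], [-0.44, 2.09], [-1.27, 1.32], [0.08, 2.57], [-1.32, 4.46], [0.12, 2], [-2.74, 2.74]. Speed limits (rad/s): [2.22, 2.22, 3.01, 3.01, 3.14, 3.14, 3.14].

### API

Orientations are given as a rotation vector (axis times angle).
In Python, from cell import observe, get_image, calibration, sign_off, look_for, regions_of, landmark_of gives the robot as it stands.
- The arm moves only by the tool jog_arm, never from a script. Its argument "plan" is a list of rows, each an object with "offset": the shift along the tool's x, y, z normalised to -1 to 1, where 1 is 0.15 m, a list of three; "twist": the turn, a rotation vector about the tool's x, y, z normalised to -1 to 1, where 1 is 2 pi rad, a list of three; "fingers": the gripper command: -1 is shut, 1 is fully open, values between are in proportion. In form: [{"offset": [x, y, z], "twist": [ax, ay, az], "fingers": fingers}, ...]. A call has 1 to 20 rows; each row is the pose to reach, as a shift and turn from the pose commanded when the call began, along the tool's axes at that moment, turning the shorter way round; what a row does not reach only later rows make up. A row lasts 1/8 s, in which the tool goes at most 62.5 mm and 10.7 degrees, less where a joint would pass 70% of its speed; a pose out of reach is approached as far as the arm can. A call with a number of a shift or a turn outside -1 to 1 is refused whole. A call with a gripper value outside its range is refused whole. The fingers move at their own pace and stop on an object; "newtons" is the grip in N (left out, the last holds). Time passes only in rows, so rows that repeat a pose let the fingers close. It gives the time, the measured TCP pose, the force, the opening and the grip force at its end, in the units of the state.
- observe(): the state, without advancing time (a new reading comes with each control period).
- get_image(name): name is "scene" or "top" or "wrist"; returns the picture (420x560x3 uint8, red, green, blue); there is no depth.
- calibration(name): a dict with "fov_y" (degrees; the focal length in pixels is half the picture's height over the tangent of half this angle, whatever the lens; pixels are square), "cx", "cy" (the principal point, pixels), "k1" (the pictures are not rectified: a ray, as slopes to the right and down, at radius r is drawn at 1 + k1 r^2 times it, then the intrinsics apply), "position" and "attitude" of the camera in the world. Camera axes: x right, y down, z forward; pixel columns grow to the right and rows downward; lengths in m; the calibration is good to about 2 mm. A picture is of the moment at which its call begins: read the wrist's pose just before it. calibration takes no time and is no camera call; for the wrist camera it gives the pose at the moment of the call.
- sign_off(): hands the job in; it is judged then, once.
Trained networks look in the newest picture that a camera, given by its name, has taken for a name from the list of things; names that differ only in an ending like _2 or _b are one class to them, and where a whole thing is asked for, a point or a joint stands for the part that bears it (a point fixed in the world has none). Each returns a list of dicts, best first, with "conf" (0 to 1); they miss things now and then, are a little off and sometimes report something else, mostly with a low value. They report only what shows in the picture. A call takes as long as a camera call. They do not tell look-alikes from the thing itself.
- look_for(thing, camera): "box" ([left, top, width, height] as shares, 0 to 1, of the picture: columns of its width, rows of its height, round what is visible of it).
- regions_of(thing, camera): "region" (420x560 bool, what is visible of it) and "box" ([left, top, width, height] as shares, 0 to 1, of the picture: columns of its width, rows of its height, round what is visible of it).
- landmark_of(thing, camera): "at" ([row, column] as shares, 0 to 1, of the picture: columns of its width, rows of its height: a listed point, or the origin of a listed thing).
The state is a dict: "clock": time; "joints": joint angles; "dq": joint speeds; "joint_efforts": joint torques, N m; "position": TCP position; "ee_rot": TCP orientation; "force": force on the tool from outside, world axes, zero at the start; "ft_torque": the same for the moment, N m; "width": opening from 0.0 (shut) to 1.0 (fully open); "gripper_force": force on a finger pad.
Only numpy, scipy, OpenCV 4.12 (cv2) and the standard library are available. Lean on these libraries where they do the work, as an engineer would, in place of code of your own. Each camera call takes 0.05 s, during which the arm holds its last target. There are 200 camera calls.

## Working session

There is one attempt and no reset: what is moved stays moved. The work goes in short steps, Python scripts to look and compute and a tool call to move; the robot and the scene stay as the last step left them, time stands still between calls to the robot, and variables do not carry over. Pictures are saved under pics/ and viewed, at most 10 in all, crops included, and the job is handed in when it is done.

Besides the shell and the picture viewer there is one more tool, called after "Emit:" in YAML: its name, and indented under it one key for each argument. jog_arm: Moves the arm, as the interface text tells. Scaled input: -1 to 1 covers 0.15 m each way for a shift and 2 pi rad each way for a turn. Its arguments: {"type":"object","properties":{"plan":{"type":"array","items":{"type":"object","properties":{"offset":{"type":"array","items":{"type":"number","minimum":-1,"maximum":1}},"twist":{"type":"array","items":{"type":"number","minimum":-1,"maximum":1}},"fingers":{"type":"number"}}}},"newtons":{"type":"number"}},"required":["plan"]}

```bash
mkdir -p pics; cat > h.py <<'E'
import numpy as np, cv2
from scipy.spatial.transform import Rotation as R
from cell import *
def K(c):
    f=210/np.tan(np.radians(c['fov_y'])/2); return f
def rot(a):
    a=np.array(a,float)
    if a.shape==(3,3): return a
    return R.from_rotvec(a).as_matrix() if a.size==3 else R.from_quat(a).as_matrix()
def onplane(c,u,v,z):
    f=K(c); M=np.array([[f,0,c['cx']],[0,f,c['cy']],[0,0,1.]])
    d=np.array([(u-c['cx'])/f,(v-c['cy'])/f]); s=d.copy()
    for _ in range(30): s=d/(1+c['k1']*(s@s))
    ray=rot(c['attitude'])@np.array([s[0],s[1],1]); p=np.array(c['position'])
    return p+ray*(z-p[2])/ray[2]
def project(c,P):
    q=rot(c['attitude']).T@(np.array(P)-np.array(c['position'])); s=q[:2]/q[2]
    return s*(1+c['k1']*(s@s))*K(c)+[c['cx'],c['cy']]
def save(n,name): 
    im=get_image(n); cv2.imwrite('pics/'+name,im[:,:,::-1]); return im
E
python3 - <<'E'
from h import *
s=observe(); print(s)
for n in ['scene','top']:
    c=calibration(n); print(n,c); save(n,n+'0.png')
    for t,z in [('driver_a_can',.047),('tray',0),('left_place',.004),('right_place',.004),('lamp',0),('lamp_mouth',.3),('lamp_spot',.2),('solder_reel',0),('capacitor',0),('solder_gun',0)]:
        for d in landmark_of(t,n)[:4]:
            v,u=d['at'][0]*420,d['at'][1]*560
            print(t,round(d['conf'],2),round(u),round(v),onplane(c,u,v,z).round(3))
E
```

```text
{'clock': 0.0, 'joints': array([ 1.10339063,  0.4352086 ,  0.02497124,  1.574091  , -0.01158786,
        1.1340341 , -0.07513159]), 'dq': array([-0.00068707, -0.00114816,  0.00178777, -0.0006622 ,  0.00121727,
       -0.00055538,  0.00205808]), 'joint_efforts': array([ 1.96564863e-03, -6.67851591e+01,  9.85987298e-01, -3.14454424e+01,
       -6.05346495e-02,  4.29122290e-02,  1.21552316e-04]), 'position': array([ 0.22274856, -0.58342924,  0.24295625]), 'ee_rot': array([-3.08799365e+00, -5.69438738e-01,  6.90856648e-04]), 'force': array([ 0.19793   , -0.16754423,  0.20681905]), 'ft_torque': array([-0.00156146,  0.02243375, -0.02372404]), 'gripper_force': 0.0, 'width': 1.0012303583046402}
scene {'fov_y': 45.01621532170302, 'cx': 274.3418787678916, 'cy': 221.54029486683464, 'k1': -0.07520910593818904, 'position': array([1.31363678, 0.94847249, 1.2264664 ]), 'attitude': array([-0.94225329, -2.45124748,  1.07559969])}
driver_a_can 0.75 235 208 [ 0.487 -0.145  0.047]
tray 0.61 239 231 [ 0.521 -0.084  0.   ]
left_place 0.82 252 238 [ 0.514 -0.02   0.004]
right_place 0.72 233 222 [ 0.509 -0.
[... 382 characters left out ...]
90904350733, 'cx': 275.5939133682153, 'cy': 206.03021944193654, 'k1': 0.026118930231507794, 'position': array([0.35283032, 0.09461472, 1.51144805]), 'attitude': array([-2.16646345,  2.11697173, -0.11262627])}
driver_a_can 0.8 376 222 [ 0.508 -0.138  0.047]
tray 0.89 351 221 [ 0.513 -0.075  0.   ]
left_place 0.83 331 220 [ 0.514 -0.02   0.004]
right_place 0.95 372 227 [ 0.497 -0.132  0.004]
lamp 0.84 135 202 [0.555 0.533 0.   ]
lamp_mouth 0.73 219 257 [0.394 0.251 0.3  ]
lamp_mouth 0.59 144 176 [0.574 0.428 0.3  ]
solder_reel 0.81 340 180 [ 0.63  -0.044  0.   ]
capacitor 0.58 272 210 [0.54  0.145 0.   ]
solder_gun 0.83 221 259 [0.399 0.282 0.   ]
solder_gun 0.37 353 225 [ 0.503 -0.081  0.   ]
```

View pics/top0.png

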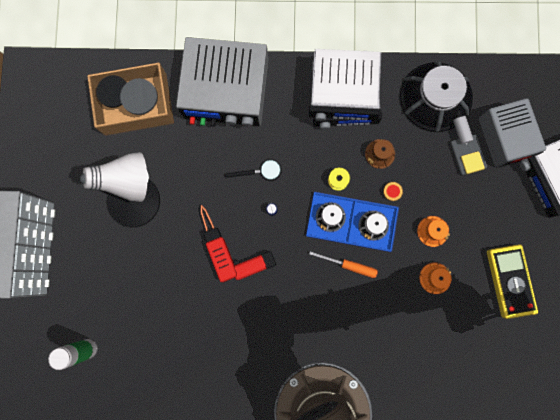

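View pics/scene0.png

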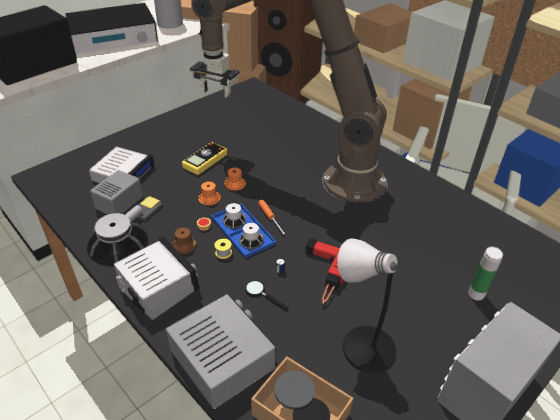

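Candidates: silver-can drivers at top (332,215) left and (376,224) right, in the blue tray. Look-alikes are at (380,152) brown, (433,231) orange and (435,278) brown, all outside the tray, so I reject them. The lamp foot is at about (135,202), with its mouth facing right at about (147,178). I'll refine these and check with a close crop.

```bash
python3 - <<'E'
from h import *
from scipy.optimize import least_squares
cs={}; C={}
for n in ['top','scene']:
    c=calibration(n); im=get_image(n); C[n]=(c,im)
    if n=='top':
        cv2.imwrite('pics/crop.png',cv2.resize(im[180:265,295:410],None,fx=6,fy=6,interpolation=cv2.INTER_CUBIC)[:,:,::-1])
    hsv=cv2.cvtColor(im,cv2.COLOR_RGB2HSV)
    m=cv2.inRange(hsv,(105,120,60),(125,255,255))
    nn,l,st,ce=cv2.connectedComponentsWithStats(m); 
    i=1+st[1:,4].argsort()[-1]; print(n,'blue',st[i],ce[i])
    cn=np.vstack(cv2.findContours((l==i).astype('uint8'),0,1)[0])
    if n=='top':
        b=cv2.boxPoints(cv2.minAreaRect(cn)); W=np.array([onplane(c,*p,.016)[:2] for p in b]); print(W.round(3),W.mean(0).round(3),np.linalg.norm(np.diff(W,axis=0),axis=1).round(3))
        w=cv2.inRange(hsv,(0,0,150),(180,60,255)); w[:,:295]=0;w[:,410:]=0;w[:195]=0;w[260:]=0
        nn,l,st,ce=cv2.connectedComponentsWithStats(w)
        for k in range(1,nn):
            if st[k,4]>60: print('can',st[k],onplane(c,*ce[k],.064).round(4))
    for t in ['lamp','driver_a_can']:
        for d in regions_of(t,n)[:4]: print(t,d['conf'],(np.array(d['box'])*[560,420,560,420]).round(1))
# lamp fit: foot xy, yaw from landmarks
obs=[('top',(135,202),0),('top',(144,176),1),('scene',(369,347),0),('scene',(350,260),1)]
def pts(p): return [[p[0],p[1],0],[p[0]+.1*np.cos(p[2]),p[1]+.1*np.sin(p[2]),.3]]
r=least_squares(lambda p:np.concatenate([project(C[n][0],pts(p)[k])-uv for n,uv,k in obs]),[.55,.53,-1.4])
p=r.x; print(p,r.fun.round(1),'spot',p[:2]+.273*np.array([np.cos(p[2]),np.sin(p[2])]))
E
```

```text
top blue [ 306  192   93   60 2635] [352.46034156 221.71119545]
[[ 0.467  0.052]
 [ 0.594  0.031]
 [ 0.555 -0.207]
 [ 0.429 -0.184]] [ 0.511 -0.077] [0.129 0.242 0.128]
can [322 204  21  22 319] [ 0.5231 -0.0173  0.064 ]
can [367 213  21  21 324] [ 0.5025 -0.1361  0.064 ]
lamp 0.63 [202.6 226.8  76.2  53.2]
driver_a_can 0.58 [357.8 211.4  29.1  32.7]
scene blue [ 494  129   66   77 3199] [532.10065646 165.85620506]
lamp 0.85 [335.2 238.2  64.1 138. ]
driver_a_can 0.62 [222.8 202.9  22.7  25.1]
[ 0.55302907  0.53210759 -1.36458194] [ 0.4  0.3 -2.3  0.2 -1.3 -0.4 -0.8 -0.9] spot [0.60892745 0.26489163]
```

View pics/crop.png

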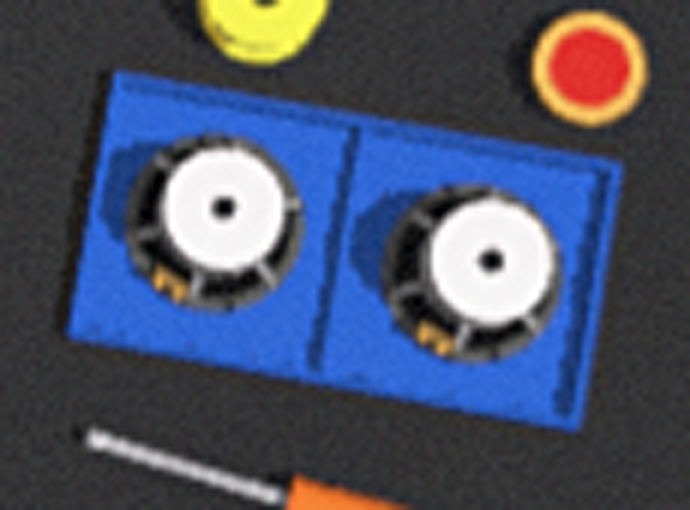

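The crop confirms both silver-can drivers sit in the blue tray. The tray's centre is at (0.511,-0.077) with yaw of about -9.3°, which agrees with the can positions. I'll start the approach and turn so the fingers close along the tray's x.

Emit:
jog_arm:
  plan:
    - {"offset":[1,-1,0],"twist":[0,0,-0.166],"fingers":1}
    - {"offset":[1,-1,0],"twist":[0,0,-0.166],"fingers":1}
    - {"offset":[1,-1,0],"twist":[0,0,-0.166],"fingers":1}
    - {"offset":[1,-1,0],"twist":[0,0,-0.166],"fingers":1}
    - {"offset":[1,-1,0],"twist":[0,0,-0.166],"fingers":1}
    - {"offset":[1,-1,0],"twist":[0,0,-0.166],"fingers":1}
    - {"offset":[1,-1,0],"twist":[0,0,-0.166],"fingers":1}
  newtons: 35

```text
clock: 2.28
position: [0.3095, -0.3903, 0.2438]
ee_rot: [2.396, 2.032, 0.0]
force: [-0.2, 1.0, 0.4]
width: 0.997
gripper_force: 0.0
```

Emit:
jog_arm:
  plan:
    - {"offset":[1,0.5,0],"twist":[0,0,0],"fingers":1}
    - {"offset":[1,0.5,0],"twist":[0,0,0],"fingers":1}
    - {"offset":[1,0.5,0],"twist":[0,0,0],"fingers":1}
    - {"offset":[1,0.5,0],"twist":[0,0,0],"fingers":1}

```text
clock: 2.78
position: [0.4101, -0.2512, 0.244]
ee_rot: [2.392, 2.037, 0.002]
force: [-0.9, -0.2, 0.8]
width: 1.001
gripper_force: 0.0
```

Emit:
jog_arm:
  plan:
    - {"offset":[1,0.5,0],"twist":[0,0,0],"fingers":1}
    - {"offset":[1,0.5,0],"twist":[0,0,0],"fingers":1}
    - {"offset":[1,0.5,0],"twist":[0,0,0],"fingers":1}
    - {"offset":[1,0.5,0],"twist":[0,0,0],"fingers":1}

```text
clock: 3.28
position: [0.5078, -0.116, 0.2437]
ee_rot: [-2.392, -2.036, -0.002]
force: [-0.9, -0.4, -0.6]
width: 1.004
gripper_force: 0.0
```

```bash
cat >> h.py <<'E'
def togo(P):
    s=observe(); d=rot(s['ee_rot']).T@(np.array(P)-s['position']); print('pos',s['position'].round(4),'rot',s['ee_rot'].round(3),'offset',(d/.15).round(3),'F',s['force'].round(2),'t',s['clock'],'w',round(s['width'],3))
def cans():
    c=calibration('wrist'); im=save('wrist',f"w{int(observe()['clock']*100)}.png"); hsv=cv2.cvtColor(im,cv2.COLOR_RGB2HSV)
    w=cv2.inRange(hsv,(0,0,140),(180,60,255)); _,l,st,ce=cv2.connectedComponentsWithStats(w)
    for k in range(1,len(st)):
        if st[k,4]>1500: print('blob',st[k],onplane(c,*ce[k],.064).round(4))
    for d in landmark_of('driver_a_can','wrist')[:3]: v,u=d['at'][0]*420,d['at'][1]*560; print('lm',d['conf'],onplane(c,u,v,.047).round(4))
E
python3 -c "
from h import *
togo([.523,-.017,.14]);cans();print(observe()['clock'])"; ls pics
```

```text
pos [ 0.5078 -0.116   0.2437] rot [-2.392e+00 -2.036e+00 -2.000e-03] offset [ 0.667 -0.006  0.692] F [-0.92 -0.4  -0.59] t 3.275 w 1.004
blob [ 242   55   73   74 3628] [ 0.5235 -0.0175  0.064 ]
blob [ 242  167   69   67 2756] [ 0.5033 -0.1272  0.064 ]
blob [    0   352   397    68 25030] [ 0.3616 -0.3434  0.064 ]
lm 0.64 [ 0.5042 -0.1313  0.047 ]
3.375
crop.png
scene0.png
top0.png
w327.png
```

Emit:
jog_arm:
  plan:
    - {"offset":[0.667,-0.006,0.3],"twist":[0,0,0],"fingers":1}
    - {"offset":[0.667,-0.006,0.8],"twist":[0,0,0],"fingers":1}
    - {"offset":[0.667,-0.006,0.8],"twist":[0,0,0],"fingers":1}
    - {"offset":[0.667,-0.006,0.8],"twist":[0,0,0],"fingers":1}
    - {"offset":[0.667,-0.006,0.8],"twist":[0,0,0],"fingers":1}

```text
clock: 4.0
position: [0.5222, -0.0218, 0.125]
ee_rot: [2.397, 2.029, 0.0]
force: [0.6, -0.1, 0.1]
width: 0.999
gripper_force: 0.0
```

```bash
python3 -c "
from h import *
togo([.523,-.0175,.047]);cans();print(observe()['clock'])"; ls pics
```

```text
pos [ 0.5222 -0.0218  0.125 ] rot [2.397 2.029 0.   ] offset [0.03 0.   0.52] F [ 0.64 -0.08  0.08] t 4.0 w 0.999
blob [ 229  149  101  106 7361] [ 0.5259 -0.0052  0.064 ]
blob [ 131  150   57  111 1618] [ 0.4376 -0.0038  0.064 ]
blob [ 352  165   74   97 1918] [ 0.5849 -0.0303  0.064 ]
blob [ 193  262  178   28 3622] [ 0.5222 -0.0563  0.064 ]
blob [    0   352   397    68 25052] [ 0.4332 -0.1402  0.064 ]
4.1
crop.png
scene0.png
top0.png
w327.png
w400.png
```

View pics/w400.png

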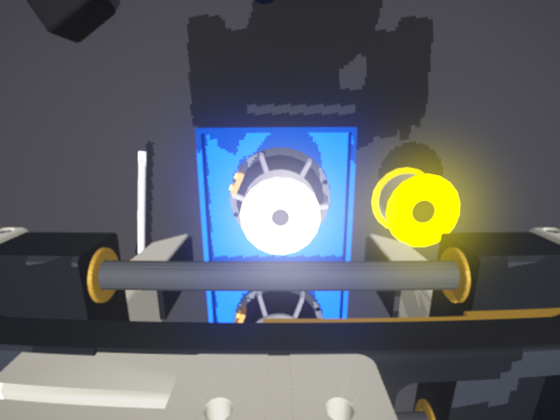

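```bash
python3 -c "
from h import *
c=calibration('wrist');print([onplane(c,u,v,.064).round(4) for u,v in [(280,217),(280,214),(239,214),(321,214),(423,211)]])
togo([.523,-.0175,.047])"
```

```text
[array([ 0.5241, -0.0139,  0.064 ]), array([ 0.5244, -0.0119,  0.064 ]), array([ 0.4979, -0.0075,  0.064 ]), array([ 0.551 , -0.0164,  0.064 ]), array([ 0.6183, -0.0256,  0.064 ])]
pos [ 0.5227 -0.0215  0.1255] rot [2.396e+00 2.028e+00 2.000e-03] offset [ 0.027 -0.004  0.523] F [-0.31  0.14  0.63] t 4.1 w 0.999
```

Emit:
jog_arm:
  plan:
    - {"offset":[0.035,0.002,0.25],"twist":[0,0,0],"fingers":1}
    - {"offset":[0.035,0.002,0.4],"twist":[0,0,0],"fingers":1}
    - {"offset":[0.035,0.002,0.523],"twist":[0,0,0],"fingers":1}
    - {"offset":[0.035,0.002,0.523],"twist":[0,0,0],"fingers":1}
    - {"offset":[0.035,0.002,0.523],"twist":[0,0,0],"fingers":1}

```text
clock: 4.72
position: [0.5237, -0.0151, 0.0466]
ee_rot: [2.395, 2.031, 0.002]
force: [-0.3, -0.3, 0.8]
width: 0.998
gripper_force: 0.0
```

```bash
python3 -c "
from h import *
togo([.5237,-.0165,.047])"
```

```text
pos [ 0.5237 -0.0151  0.0466] rot [2.395e+00 2.031e+00 2.000e-03] offset [-0.009  0.001 -0.002] F [-0.3  -0.3   0.84] t 4.725 w 0.998
```

Emit:
jog_arm:
  plan:
    - {"offset":[0,0,0],"twist":[0,0,0],"fingers":-1}
    - {"offset":[0,0,0],"twist":[0,0,0],"fingers":-1}
    - {"offset":[0,0,0],"twist":[0,0,0],"fingers":-1}
    - {"offset":[0,0,0],"twist":[0,0,0],"fingers":-1}
    - {"offset":[0,0,0],"twist":[0,0,0],"fingers":-1}
    - {"offset":[0,0,0],"twist":[0,0,0],"fingers":-1}

```text
clock: 5.48
position: [0.5232, -0.0146, 0.0454]
ee_rot: [2.395, 2.033, 0.001]
force: [1.6, -0.3, 1.0]
width: 0.582
gripper_force: 35.0
```

```bash
python3 -c "
from h import *
togo([.5237,-.0165,.047]);print(observe()['joint_efforts'])"
```

```text
pos [ 0.5232 -0.0146  0.0454] rot [2.395e+00 2.033e+00 1.000e-03] offset [-0.012  0.006 -0.011] F [ 1.63 -0.27  0.97] t 5.475 w 0.582
[-1.35332854e-01 -6.18361259e+01 -5.66393852e+00 -1.85108829e+01
 -2.22959309e-01  4.07986538e-01 -1.05480882e-02]
```

Gripped: the opening is about 53.5 mm, which matches the can. Lifting now.

Emit:
jog_arm:
  plan:
    - {"offset":[0,0,-0.13],"twist":[0,0,0],"fingers":-1}
    - {"offset":[0,0,-0.27],"twist":[0,0,0],"fingers":-1}
    - {"offset":[0,0,-0.4],"twist":[0,0,0],"fingers":-1}
    - {"offset":[0,0,-0.4],"twist":[0,0,0],"fingers":-1}
    - {"offset":[0,0,-0.4],"twist":[0,0,0],"fingers":-1}
    - {"offset":[0,0,-0.4],"twist":[0,0,0],"fingers":-1}
    - {"offset":[0,0,-0.4],"twist":[0,0,0],"fingers":-1}

```text
clock: 6.35
position: [0.5224, -0.0146, 0.1046]
ee_rot: [-2.394, -2.033, 0.002]
force: [0.8, -0.8, -5.6]
width: 0.58
gripper_force: 35.0
```

```bash
cat >> h.py <<'E'
def weigh(n=16):
    F=[]
    for _ in range(n): get_image('top'); F.append(observe()['force'])
    F=np.array(F); print('F',F.mean(0).round(3),'sd',F.std(0).round(2),'eff',observe()['joint_efforts'].round(2))
E
python3 -c "
from h import *
weigh();togo([.5237,-.0165,.047])"
```

```text
F [ 0.276 -0.166 -5.091] sd [0.67 0.54 0.6 ] eff [ 0.000e+00 -6.177e+01 -5.830e+00 -2.481e+01 -5.000e-02 -0.000e+00
  0.000e+00]
pos [ 0.5228 -0.0146  0.1053] rot [ 2.395  2.033 -0.   ] offset [-0.012  0.008  0.389] F [ 0.87  0.19 -4.31] t 7.15 w 0.584
```

The left driver weighs about 5.1 N. Setting it gently back.

Emit:
jog_arm:
  plan:
    - {"offset":[0,0,0.13],"twist":[0,0,0],"fingers":-1}
    - {"offset":[0,0,0.25],"twist":[0,0,0],"fingers":-1}
    - {"offset":[0,0,0.33],"twist":[0,0,0],"fingers":-1}
    - {"offset":[0,0,0.37],"twist":[0,0,0],"fingers":-1}
    - {"offset":[0,0,0.39],"twist":[0,0,0],"fingers":-1}
    - {"offset":[0,0,0.4],"twist":[0,0,0],"fingers":-1}
    - {"offset":[0,0,0.402],"twist":[0,0,0],"fingers":-1}
    - {"offset":[0,0,0.402],"twist":[0,0,0],"fingers":-1}
    - {"offset":[0,0,0.402],"twist":[0,0,0],"fingers":-1}
    - {"offset":[0,0,0.402],"twist":[0,0,0],"fingers":-1}

```text
clock: 8.4
position: [0.5231, -0.0146, 0.0454]
ee_rot: [2.395, 2.033, 0.001]
force: [-1.1, -0.5, 2.4]
width: 0.579
gripper_force: 35.0
```

```bash
python3 -c "
from h import *
weigh(6);togo([.5237,-.0165,.047])"
```

```text
F [-1.375 -0.219  5.385] sd [0.57 0.26 0.79] eff [-1.000e-01 -5.994e+01 -5.260e+00 -1.941e+01  1.000e-01 -6.100e-01
  1.000e-02]
pos [ 0.5231 -0.0146  0.0454] rot [2.395e+00 2.033e+00 1.000e-03] offset [-0.012  0.006 -0.011] F [-0.61 -0.12  6.18] t 8.7 w 0.581
```

Emit:
jog_arm:
  plan:
    - {"offset":[0,0,0],"twist":[0,0,0],"fingers":1}
    - {"offset":[0,0,0],"twist":[0,0,0],"fingers":1}
    - {"offset":[0,0,0],"twist":[0,0,0],"fingers":1}
    - {"offset":[0,0,0],"twist":[0,0,0],"fingers":1}
    - {"offset":[0,0,0],"twist":[0,0,0],"fingers":1}
    - {"offset":[0,0,0],"twist":[0,0,0],"fingers":1}
    - {"offset":[0,0,-0.2],"twist":[0,0,0],"fingers":1}
    - {"offset":[0,0,-0.5],"twist":[0,0,0],"fingers":1}
    - {"offset":[0,0,-0.65],"twist":[0,0,0],"fingers":1}
    - {"offset":[-0.4,0,-0.65],"twist":[0,0,0],"fingers":1}
    - {"offset":[-0.8,0,-0.65],"twist":[0,0,0],"fingers":1}
    - {"offset":[-0.8,0,-0.65],"twist":[0,0,0],"fingers":1}
    - {"offset":[-0.8,0,-0.65],"twist":[0,0,0],"fingers":1}

```text
clock: 10.32
position: [0.5033, -0.1328, 0.1425]
ee_rot: [-2.396, -2.032, -0.001]
force: [0.7, 0.2, -0.1]
width: 1.003
gripper_force: 0.0
```

```bash
python3 -c "
from h import *
togo([.503,-.135,.047])
c=calibration('wrist'); cans()
c=calibration('top'); im=get_image('top'); w=cv2.inRange(cv2.cvtColor(im,cv2.COLOR_RGB2HSV),(0,0,150),(180,60,255)); w[:,:295]=0;w[:,410:]=0;w[:195]=0;w[260:]=0
_,l,st,ce=cv2.connectedComponentsWithStats(w)
for k in range(1,len(st)):
    if st[k,4]>60: print(st[k],onplane(c,*ce[k],.064).round(4))
";ls pics
```

```text
pos [ 0.5033 -0.1328  0.1425] rot [-2.396e+00 -2.032e+00 -1.000e-03] offset [-0.015  0.     0.637] F [ 0.7   0.22 -0.06] t 10.325 w 1.003
blob [ 230    0   99  107 5913] [ 0.5217 -0.0169  0.064 ]
blob [ 231  161   94   95 5584] [ 0.5042 -0.1265  0.064 ]
blob [ 240  262   93   20 1502] [ 0.5015 -0.1721  0.064 ]
blob [    0   353   397    67 24900] [ 0.4057 -0.2674  0.064 ]
lm 0.6 [ 0.5037 -0.1318  0.047 ]
[322 206  20  19 252] [ 0.5221 -0.0162  0.064 ]
[373 218  16  17 129] [ 0.4873 -0.1426  0.064 ]
crop.png
scene0.png
top0.png
w1032.png
w327.png
w400.png
```

Emit:
jog_arm:
  plan:
    - {"offset":[-0.012,0,0.3],"twist":[0,0,0],"fingers":1}
    - {"offset":[-0.012,0,0.5],"twist":[0,0,0],"fingers":1}
    - {"offset":[-0.012,0,0.64],"twist":[0,0,0],"fingers":1}
    - {"offset":[-0.012,0,0.64],"twist":[0,0,0],"fingers":1}
    - {"offset":[-0.012,0,0.64],"twist":[0,0,0],"fingers":1}
    - {"offset":[-0.012,0,0.64],"twist":[0,0,0],"fingers":-1}
    - {"offset":[-0.012,0,0.64],"twist":[0,0,0],"fingers":-1}
    - {"offset":[-0.012,0,0.64],"twist":[0,0,0],"fingers":-1}
    - {"offset":[-0.012,0,0.64],"twist":[0,0,0],"fingers":-1}
    - {"offset":[-0.012,0,0.64],"twist":[0,0,0],"fingers":-1}
    - {"offset":[-0.012,0,0.64],"twist":[0,0,0],"fingers":-1}

```text
clock: 11.85
position: [0.5031, -0.1349, 0.0466]
ee_rot: [2.395, 2.033, -0.0]
force: [-0.3, -0.2, 2.6]
width: 0.582
gripper_force: 35.0
```

```bash
python3 -c "
from h import *
togo([.503,-.135,.047])"
```

```text
pos [ 0.5031 -0.1349  0.0466] rot [ 2.395  2.033 -0.   ] offset [-0.001 -0.    -0.003] F [-0.29 -0.19  2.6 ] t 11.85 w 0.582
```

Emit:
jog_arm:
  plan:
    - {"offset":[0,0,-0.13],"twist":[0,0,0],"fingers":-1}
    - {"offset":[0,0,-0.27],"twist":[0,0,0],"fingers":-1}
    - {"offset":[0,0,-0.4],"twist":[0,0,0],"fingers":-1}
    - {"offset":[0,0,-0.4],"twist":[0,0,0],"fingers":-1}
    - {"offset":[0,0,-0.4],"twist":[0,0,0],"fingers":-1}
    - {"offset":[0,0,-0.4],"twist":[0,0,0],"fingers":-1}
    - {"offset":[0,0,-0.4],"twist":[0,0,0],"fingers":-1}

```text
clock: 12.72
position: [0.5026, -0.1347, 0.1058]
ee_rot: [-2.394, -2.033, 0.001]
force: [0.8, -0.8, -2.7]
width: 0.585
gripper_force: 35.0
```

```bash
python3 -c "
from h import *
weigh();togo([.503,-.135,.047])"
```

```text
F [ 0.106  0.011 -2.25 ] sd [0.35 0.53 0.51] eff [ 0.000e+00 -5.998e+01 -5.380e+00 -2.401e+01 -5.000e-02  2.000e-02
 -0.000e+00]
pos [ 0.503  -0.1348  0.1065] rot [2.395 2.033 0.   ] offset [-0.002 -0.     0.397] F [ 0.2  -0.2  -2.91] t 13.525 w 0.586
```

The right driver weighs about 2.25 N against 5.1 N for the left, so the left is the heavier. Setting the right one back.

Emit:
jog_arm:
  plan:
    - {"offset":[0,0,0.13],"twist":[0,0,0],"fingers":-1}
    - {"offset":[0,0,0.25],"twist":[0,0,0],"fingers":-1}
    - {"offset":[0,0,0.33],"twist":[0,0,0],"fingers":-1}
    - {"offset":[0,0,0.37],"twist":[0,0,0],"fingers":-1}
    - {"offset":[0,0,0.39],"twist":[0,0,0],"fingers":-1}
    - {"offset":[0,0,0.4],"twist":[0,0,0],"fingers":-1}
    - {"offset":[0,0,0.402],"twist":[0,0,0],"fingers":-1}
    - {"offset":[0,0,0.402],"twist":[0,0,0],"fingers":-1}
    - {"offset":[0,0,0.402],"twist":[0,0,0],"fingers":-1}
    - {"offset":[0,0,0.402],"twist":[0,0,0],"fingers":-1}

```text
clock: 14.78
position: [0.5033, -0.1348, 0.0466]
ee_rot: [2.395, 2.033, 0.001]
force: [-2.3, -0.3, 4.7]
width: 0.584
gripper_force: 35.0
```

```bash
python3 -c "
from h import *
weigh(6);togo([.503,-.135,.047])"
```

```text
F [-1.352  0.3    5.494] sd [0.41 0.54 0.55] eff [-4.000e-02 -5.945e+01 -4.950e+00 -1.921e+01  7.000e-02 -4.700e-01
  0.000e+00]
pos [ 0.5033 -0.1348  0.0466] rot [2.395e+00 2.033e+00 1.000e-03] offset [-0.002 -0.002 -0.003] F [-1.13  0.71  5.55] t 15.075 w 0.583
```

Emit:
jog_arm:
  plan:
    - {"offset":[0,0,0],"twist":[0,0,0],"fingers":1}
    - {"offset":[0,0,0],"twist":[0,0,0],"fingers":1}
    - {"offset":[0,0,0],"twist":[0,0,0],"fingers":1}
    - {"offset":[0,0,0],"twist":[0,0,0],"fingers":1}
    - {"offset":[0,0,0],"twist":[0,0,0],"fingers":1}
    - {"offset":[0,0,0],"twist":[0,0,0],"fingers":1}
    - {"offset":[0,0,-0.2],"twist":[0,0,0],"fingers":1}
    - {"offset":[0,0,-0.5],"twist":[0,0,0],"fingers":1}
    - {"offset":[0,0,-0.65],"twist":[0,0,0],"fingers":1}
    - {"offset":[0.4,0,-0.65],"twist":[0,0,0],"fingers":1}
    - {"offset":[0.805,0,-0.65],"twist":[0,0,0],"fingers":1}
    - {"offset":[0.805,0,-0.65],"twist":[0,0,0],"fingers":1}
    - {"offset":[0.805,0,-0.65],"twist":[0,0,0],"fingers":1}

```text
clock: 16.7
position: [0.5225, -0.0158, 0.1435]
ee_rot: [2.394, 2.034, -0.001]
force: [-0.9, -0.4, -0.1]
width: 1.003
gripper_force: 0.0
```

```bash
python3 -c "
from h import *
togo([.5228,-.0155,.046]); cans()
c=calibration('scene'); save('scene','s2.png')
for p in [(.503,-.135,.064),(.5228,-.0155,.064)]: print(project(c,p))
im=cv2.imread('pics/s2.png'); cv2.imwrite('pics/s2c.png',cv2.resize(im[185:270,190:300],None,fx=6,fy=6))
"
```

```text
pos [ 0.5225 -0.0158  0.1435] rot [ 2.394e+00  2.034e+00 -1.000e-03] offset [0.003 0.002 0.65 ] F [-0.86 -0.37 -0.14] t 16.7 w 1.003
blob [ 131  155   57  106 1515] [ 0.4329 -0.0046  0.064 ]
blob [ 232  157   94   96 5949] [ 0.5242 -0.0067  0.064 ]
blob [ 348  163   79   99 2130] [ 0.5868 -0.0328  0.064 ]
blob [ 189  262  188   61 4674] [ 0.5177 -0.063   0.064 ]
blob [    0   352   397    68 25106] [ 0.4248 -0.1517  0.064 ]
[232.83862302 207.53525337]
[250.61321062 227.46687907]
```

View pics/s2c.png

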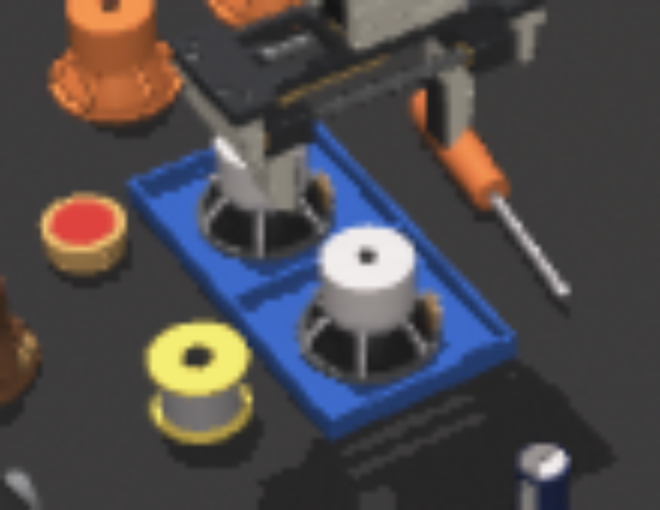

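Both drivers stand flat in their compartments. The left can's hole is at scene (251,227.5), which matches the prediction. Gripping the left one.

Emit:
jog_arm:
  plan:
    - {"offset":[0.002,0.002,0.3],"twist":[0,0,0],"fingers":1}
    - {"offset":[0.002,0.002,0.5],"twist":[0,0,0],"fingers":1}
    - {"offset":[0.002,0.002,0.645],"twist":[0,0,0],"fingers":1}
    - {"offset":[0.002,0.002,0.645],"twist":[0,0,0],"fingers":1}
    - {"offset":[0.002,0.002,0.645],"twist":[0,0,0],"fingers":1}
    - {"offset":[0.002,0.002,0.645],"twist":[0,0,0],"fingers":-1}
    - {"offset":[0.002,0.002,0.645],"twist":[0,0,0],"fingers":-1}
    - {"offset":[0.002,0.002,0.645],"twist":[0,0,0],"fingers":-1}
    - {"offset":[0.002,0.002,0.645],"twist":[0,0,0],"fingers":-1}
    - {"offset":[0.002,0.002,0.645],"twist":[0,0,0],"fingers":-1}
    - {"offset":[0.002,0.002,0.645],"twist":[0,0,0],"fingers":-1}
  newtons: 40

```text
clock: 18.23
position: [0.523, -0.0154, 0.047]
ee_rot: [2.395, 2.033, -0.0]
force: [-1.6, -0.2, 2.9]
width: 0.582
gripper_force: 40.0
```

Emit:
jog_arm:
  plan:
    - {"offset":[0,0,-0.15],"twist":[0,0,0],"fingers":-1}
    - {"offset":[0,0,-0.35],"twist":[0,0,0],"fingers":-1}
    - {"offset":[0,0,-0.6],"twist":[0,0,0],"fingers":-1}
    - {"offset":[0,0,-0.85],"twist":[0,0,0],"fingers":-1}
    - {"offset":[0,0,-1],"twist":[0,0,0],"fingers":-1}
    - {"offset":[0,0,-1],"twist":[0,0,0],"fingers":-1}

```text
clock: 18.98
position: [0.5235, -0.0154, 0.1977]
ee_rot: [2.394, 2.032, 0.002]
force: [-0.2, -0.2, -5.7]
width: 0.581
gripper_force: 40.0
```

```bash
python3 -c "
from h import *
togo([.609,.265,.199])
C={n:(get_image(n),calibration(n))[1] for n in ['top','scene','wrist']}
for n in C:
  for t in ['lamp_mouth','lamp_spot','lamp']:
    for d in landmark_of(t,n)[:2]: print(n,t,d['conf'],np.array(d['at'][::-1])*[560,420])
  print(n,'model',project(C[n],[.5735,.434,.3]),project(C[n],[.609,.265,.2]))
"
```

```text
pos [ 0.5235 -0.0154  0.1977] rot [2.394e+00 2.032e+00 2.000e-03] offset [ 1.937  0.259 -0.008] F [-0.21 -0.2  -5.72] t 18.975 w 0.581
top lamp_mouth 0.87 [140.784 174.09 ]
top lamp_mouth 0.59 [222.376 261.198]
top lamp 0.56 [131.88  198.996]
top lamp 0.46 [221.984 262.71 ]
top model [141.81883188 176.2358855 ] [221.81098936 170.95538174]
scene lamp_mouth 0.63 [351.904 259.518]
scene lamp_mouth 0.22 [251.496 240.702]
scene lamp 0.8 [368.592 348.096]
scene model [349.14551348 259.06655531] [291.25402694 257.04833961]
wrist lamp 0.46 [278.712 266.49 ]
wrist model [  129.55065415 -2485.35406902] [328.23583764 -94.06622606]
```

Emit:
jog_arm:
  plan:
    - {"offset":[0.2,0.03,-0.01],"twist":[0,0,0],"fingers":-1}
    - {"offset":[0.45,0.06,-0.01],"twist":[0,0,0],"fingers":-1}
    - {"offset":[0.7,0.1,-0.01],"twist":[0,0,0],"fingers":-1}
    - {"offset":[1,0.13,-0.01],"twist":[0,0,0],"fingers":-1}

```text
clock: 20.08
position: [0.5671, 0.1297, 0.1984]
ee_rot: [2.396, 2.031, -0.0]
force: [1.0, -0.4, -5.0]
width: 0.58
gripper_force: 40.0
```

Emit:
jog_arm:
  plan:
    - {"offset":[0.25,0.03,0],"twist":[0,0,0],"fingers":-1}
    - {"offset":[0.5,0.07,0],"twist":[0,0,0],"fingers":-1}
    - {"offset":[0.7,0.1,0],"twist":[0,0,0],"fingers":-1}
    - {"offset":[0.85,0.12,0],"twist":[0,0,0],"fingers":-1}
    - {"offset":[0.94,0.13,0],"twist":[0,0,0],"fingers":-1}
    - {"offset":[0.94,0.13,0],"twist":[0,0,0],"fingers":-1}
    - {"offset":[0.94,0.13,0],"twist":[0,0,0],"fingers":-1}
    - {"offset":[0.94,0.13,0],"twist":[0,0,0],"fingers":-1}

```text
clock: 21.08
position: [0.6089, 0.2641, 0.1985]
ee_rot: [2.396, 2.031, -0.001]
force: [-0.1, -0.1, -3.9]
width: 0.585
gripper_force: 40.0
```

```bash
python3 -c "
from h import *
togo([.609,.265,.199])
im=save('scene','s3.png');save('top','t3.png')
c=calibration('scene')
print('right can',project(c,[.503,-.135,.064]))
for t,n in [('driver_a_can','scene'),('lamp_mouth','scene'),('lamp_mouth','top')]:
  for d in landmark_of(t,n)[:3]: print(n,t,d['conf'],np.array(d['at'][::-1])*[560,420])
a=cv2.imread('pics/s3.png')[180:380,180:440];b=cv2.imread('pics/t3.png')[130:290,70:410]
a=cv2.resize(a,(520,400));b=cv2.resize(b,(425,200));o=np.zeros((600,520,3),'uint8');o[:400]=a;o[400:,:425]=b;cv2.imwrite('pics/fin.png',o)
"
```

```text
pos [0.6089 0.2641 0.1985] rot [ 2.396e+00  2.031e+00 -1.000e-03] offset [ 0.006 -0.    -0.003] F [-0.13 -0.05 -3.9 ] t 21.075 w 0.585
right can [232.83862302 207.53525337]
scene driver_a_can 0.73 [230.888 212.1  ]
scene driver_a_can 0.26 [221.088 254.604]
scene driver_a_can 0.18 [256.704 285.39 ]
scene lamp_mouth 0.68 [349.496 259.98 ]
scene lamp_mouth 0.5 [337.008 271.488]
top lamp_mouth 0.61 [140.504 177.408]
```

View pics/fin.png

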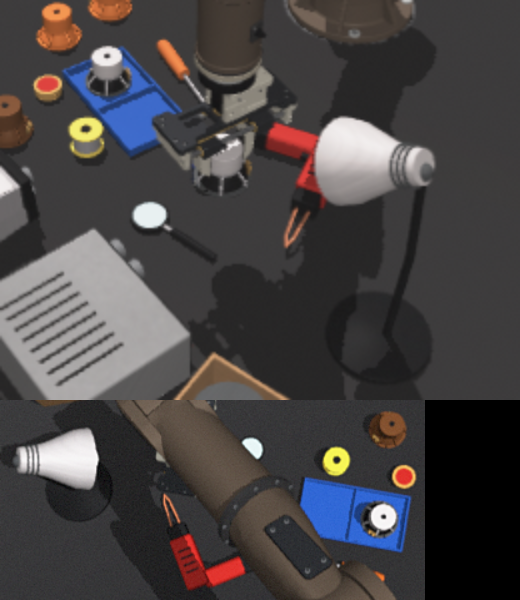

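```bash
python3 -c "
from h import *
c=calibration('top');s=calibration('scene')
for L in (.12,.14,.16):
  for yaw in (-1.465,-1.365,-1.265):
    d=np.array([np.cos(yaw),np.sin(yaw)]); p=np.r_[np.array([.5735,.434])-d*L*.866,.3+L*.5]
    print(L,yaw,project(c,p).round(1),project(s,p).round(1))
"
```

```text
0.12 -1.465 [ 86.6 175.1] [388.1 263. ]
0.12 -1.365 [ 87.  179.8] [390.3 260.5]
0.12 -1.265 [ 87.9 184.4] [392.  257.9]
0.14 -1.465 [ 76.8 174.9] [395.2 263.8]
0.14 -1.365 [ 77.3 180.4] [397.7 260.8]
0.14 -1.265 [ 78.3 185.8] [399.7 257.7]
0.16 -1.465 [ 66.8 174.7] [402.4 264.5]
0.16 -1.365 [ 67.4 181.1] [405.3 261.1]
0.16 -1.265 [ 68.6 187.3] [407.5 257.4]
```

The held driver is upright at the spot, and the light one stands in its right compartment. The shade's tip suggests slightly more yaw, so I'll shift 6 mm and let it settle.

Emit:
jog_arm:
  plan:
    - {"offset":[0,-0.02,0],"twist":[0,0,0],"fingers":-1}
    - {"offset":[0,-0.04,0],"twist":[0,0,0],"fingers":-1}
    - {"offset":[0,-0.04,0],"twist":[0,0,0],"fingers":-1}
    - {"offset":[0,-0.04,0],"twist":[0,0,0],"fingers":-1}
    - {"offset":[0,-0.04,0],"twist":[0,0,0],"fingers":-1}
    - {"offset":[0,-0.04,0],"twist":[0,0,0],"fingers":-1}
    - {"offset":[0,-0.04,0],"twist":[0,0,0],"fingers":-1}
    - {"offset":[0,-0.04,0],"twist":[0,0,0],"fingers":-1}

```text
clock: 22.32
position: [0.6028, 0.2664, 0.1984]
ee_rot: [2.395, 2.033, -0.0]
force: [-0.1, -0.4, -5.4]
width: 0.583
gripper_force: 40.0
```

```bash
python3 -c "
from h import *
togo([.602,.264,.199]); print(observe()['gripper_force'],sign_off())"
```

```text
pos [0.6028 0.2664 0.1984] rot [ 2.395  2.033 -0.   ] offset [-0.017 -0.003 -0.004] F [-0.14 -0.44 -5.44] t 22.325 w 0.583
the job is handed in; nothing more can be done
39.99909460544586 None
```

The job is handed in: the left driver is the heavier (about 5.1 N against 2.3 N) and is held magnet up at my estimate of the lamp spot, good to roughly 1 cm, with the lighter back in the right compartment; sign-off returned no verdict.

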